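# File two bronze specimens and register the third in the stage corner

### The arm

A 7-joint arm with a two-finger parallel gripper is mounted at the origin on the work surface. World frame = base frame: x ahead of the robot, y to its left, z up, the work surface at z = 0. Lengths are in m, angles in rad, forces in N, time in s.
With the tool pointing down it reaches from about 0.4 to 0.9 m from the base axis. Payload 5.6 kg.
Tool frame: the origin (TCP) lies midway between the tips of the shut fingers; the grasp point (between the pads) lies 19 mm behind it (r.tcp_to_grasp is the distance from the TCP to the grasp point, in m); x points along the fingers, y is the direction in which the jaws open and shut, and the axes are right-handed (so a half turn about x gives the same grasp; the last joint's range is limited). The gripper opens to 92 mm and grips with 3 to 60 N. Pads are 20 mm wide; open, the fingers measure 128 mm over their backs; the gripper's body (75 mm by 189 mm) begins 69 mm behind the grasp point.
Start: joints at [-1.151, 0.468, -0.012, 1.603, 0.006, 1.071, -0.056], TCP at [0.29, 0.582, 0.215] pointing down, gripper open.
Joint ranges: [-2.53, 2.53], [-0.31, 2.02], [-1.57, 1.55], [0.28, 2.44], [-1.29, 4.43], [0.15, 1.84], [-2.92, 2.92]. Speed limits (rad/s): [2.57, 2.57, 3.14, 3.14, 3.14, 3.14, 3.14].

### API

Orientations are given as a unit quaternion [w, x, y, z].
In Python, from workcell import r, get_state, get_image, camera_model gives the robot as it stands. The module is installed in compiled form; this text tells all that it offers. Calls block until the motion is done:
- r.movep(position, orientation): joint-space move of the TCP to a pose.
- r.movel(position, ori=None, feed=0.15, threshold=None): straight line of the TCP; ori=None keeps the orientation; feed is the mean speed in m/s. With threshold (N) it stops when the force on the tool has changed by that much, and returns True; else False.
- r.move_joints(angles): joint-space move.
- r.open_gripper() and r.grab(): open the fingers fully, or close them until they stop; the grip force is fixed at half the most.
- r.pause(seconds).
- r.solve_ik(position, orientation): joint angles nearest the present ones, or None.
- get_state(): the state.
- get_image(name): name is "scene" or "top"; returns the picture (420x560x3 uint8, red, green, blue); there is no depth.
- camera_model(name): a dict with "fx", "fy", "cx", "cy" (pixels), "distortion" ([k1, k2, p1, p2, k3] as OpenCV has them; the pictures are not rectified), "T" (4x4, takes a point from camera to world coordinates). Camera axes: x right, y up, looking along -z (the intrinsics and any distortion apply to the point x, -y, -z); pixel columns grow to the right and rows downward; lengths in m; the calibration is good to about 2 mm. A picture is of the moment at which its call begins. camera_model takes no time and is no camera call.
A pose or a line that the arm cannot do raises r.Unreachable and nothing moves.
- r.close_job(): hands the job in, once; it reports no verdict.
The state is a dict: "t": time; "joint_pos": joint angles; "qvel": joint speeds; "joint_torque": joint torques, N m; "ee_pos": TCP position; "ee_rot": TCP orientation; "wrist_force": force on the tool from outside, world axes, zero at the start; "wrist_torque": the same for the moment, N m; "grip_width": opening from 0.0 (shut) to 1.0 (fully open).
Only numpy, scipy, OpenCV 4.12 (cv2) and the standard library are available. Lean on these libraries where they do the work, as an engineer would, in place of code of your own. Each camera call takes 0.05 s, during which the arm holds its last target. There are 200 camera calls.

### The job

Set up the next specimen for the microscope: first put the short and the medium bronze specimens away, upright in the empty pocket of the rack that already holds one of the same length, and let go of them. Then stand the long specimen on the black stage and press it into the corner of the two steel stops, its long side flush against the stop along the stage's side and its end against the other stop. Finish while holding it there, fingers still on it and pressing it firmly against both stops; leave everything else where it is.

Things in the scene. Friction and masses are not known exactly. Their poses are not given: they have to be found in the camera images.
- short_center (a point): Centre (half-way up) of the short specimen: loose upright sintered-bronze bar with fine pores on top, 40 long (its x axis) x 30 wide (y) x 50 high (z), origin of this point 25 above its underside; weighs about 200 g. All three specimens look alike but for their length (40, 56, 72).
- medium_center (a point): Centre (half-way up) of the medium specimen: loose upright sintered-bronze bar with fine pores on top, 56 long (its x axis) x 30 wide (y) x 50 high (z), origin of this point 25 above its underside; weighs about 280 g. All three specimens look alike but for their length (40, 56, 72).
- long_center (a point): Centre (half-way up) of the long specimen: loose upright sintered-bronze bar with fine pores on top, 72 long (its x axis) x 30 wide (y) x 50 high (z), origin of this point 25 above its underside; weighs about 360 g. All three specimens look alike but for their length (40, 56, 72).
- short_specimen: The short specimen as a body; origin at the centre of its underside.
- medium_specimen: The medium specimen as a body; origin at the centre of its underside.
- long_specimen: The long specimen as a body; origin at the centre of its underside.
- short_rack: White plastic rack (fixed) for the short specimens, 107 long (x) x 46 wide (y); origin at the centre of its underside. Its floor is 8 thick; walls 5 thick rise 10 above the floor, to 18. Two pockets 46 x 36 in a row along x: the one at +x already holds a 40 mm bar (stands 58 high), the one at -x is empty.
- medium_rack: White plastic rack (fixed) for the medium specimens, 139 long (x) x 46 wide (y); origin at the centre of its underside. Its floor is 8 thick; walls 5 thick rise 10 above the floor, to 18. Two pockets 62 x 36 in a row along x: the one at +x already holds a 56 mm bar (stands 58 high), the one at -x is empty.
- short_pocket (a point): Centre of the floor of the short rack's empty pocket (46 along the rack's x, 36 along y, 10 deep), 8 above the bench; its axes are the rack's. A specimen's x axis goes along the rack's x, either way round.
- medium_pocket (a point): Centre of the floor of the medium rack's empty pocket (62 along the rack's x, 36 along y, 10 deep), 8 above the bench; its axes are the rack's. A specimen's x axis goes along the rack's x, either way round.
- stage: Black specimen stage, fixed rigidly to the bench: plate 150 x 150, top 20 above the bench, slick low-friction coating (friction about 0.15, as on the polished stops), with a white disc let in flush. Origin at the centre of its underside. The steel stops stand along its -y edge and its +x edge.
- long_stop: Rigid steel rail on the stage's -y edge, 140 long (stage x) x 10 wide x 10 high above the plate: the stop for the specimen's long side. Its inner face is the plane y = -65 in the stage frame. Fingers beside a specimen must stay more than 10 above the plate to pass over it, so grip the specimen in its upper part. Origin at the centre of its underside.
- end_stop: Rigid steel rail on the stage's +x edge, 10 wide (stage x) x 140 long (stage y) x 30 high above the plate: the stop for the specimen's end. Its inner face is the plane x = +65 in the stage frame. Origin at the centre of its underside.
- corner (a point): Inner corner on the plate's top surface where the two stop faces meet, (65, -65, 20) in the stage frame; its axes are the stage's. The seated long specimen's centre lies at (-36, +15, +25) from here in stage axes.
- lens_cap: Bystander: black round lens cap, 60 diameter, with a knob, 22 high; origin at the centre of its underside.
- objective: Bystander: dark microscope objective standing upright, 32 diameter, 46 high; origin at the centre of its underside.
- hex_driver: Bystander: hand driver lying on the bench, 160 long along its x.
- jar: Bystander: small closed jar, 48 diameter, 65 high; origin at the centre of its underside.
- slide_box: Bystander: grey slide box 50 x 76 x 30 high; origin at the centre of its underside.

How it is judged:
By the outcome, as a careful person would: the job done as asked, in the order asked, and still so for the second after the job is handed in, while the arm keeps its last pose, push and grip.
It also fails if it takes over 72 s, if anything falls off the work surface, if the arm or the gripper's body presses on something with over 40 N, if the wrist force passes 120 N, or if a joint passes its speed limit or range.

## Working session

There is one attempt and no reset: what is moved stays moved. The work goes in short steps, each a Python script; the robot and the scene stay as the last script left them, time stands still between calls to the robot, and variables do not carry over. Pictures are saved under pics/ and viewed, about 8 in all and at most 12, crops included, and the job is handed in when it is done.

```bash
mkdir -p pics && python3 - <<'E'
from workcell import r,get_state,get_image,camera_model
import cv2,numpy as np
for n in("scene","top"):
    im=get_image(n);cv2.imwrite(f"pics/{n}0.png",im[:,:,::-1])
    m=camera_model(n);print(n,m["fx"],m["fy"],m["cx"],m["cy"],m["distortion"]);print(np.round(m["T"],4))
print(get_state()["t"],get_state()["ee_rot"],r.tcp_to_grasp)
E
```

```text
scene 386.5750829764302 386.5750829764302 273.2898998280047 209.86831696630213 [-0.07081165  0.          0.          0.          0.        ]
[[ 0.6492 -0.5201  0.5549  1.0613]
 [ 0.7605  0.4564 -0.462  -0.4169]
 [-0.013   0.7219  0.6918  0.6275]
 [ 0.      0.      0.      1.    ]]
top 449.62166195406036 449.62166195406036 274.24948396778007 210.2927891985644 [-0.01312218  0.          0.          0.          0.        ]
[[-0.0302  0.9937 -0.108   0.463 ]
 [-0.9993 -0.0274  0.0271  0.0129]
 [ 0.0239  0.1087  0.9938  1.2438]
 [ 0.      0.      0.      1.    ]]
0.1 [ 0.68815827  0.16162614  0.68834469 -0.1627783 ] 0.0187
```

View pics/top0.png

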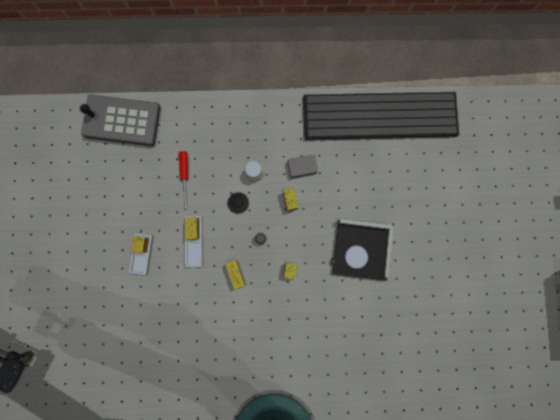

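View pics/scene0.png

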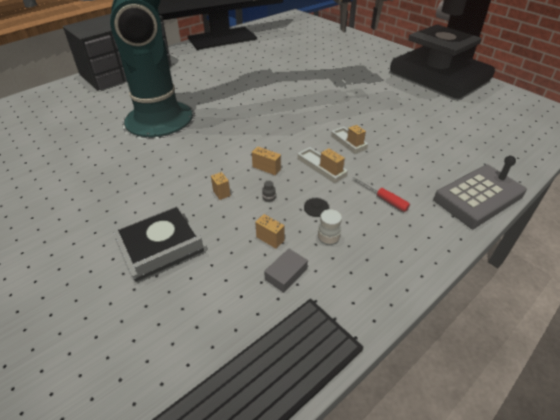

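The top view has loose bars at (290,200), (235,275) and (290,271), racks at (140,255) and (193,240), and the stage at (361,250). The stage's end stop is at the image top and its long stop on the right. I'll take an enlarged look and segment the colours.

```bash
cat > h.py <<'E'
from workcell import r,get_state,get_image,camera_model
import cv2,numpy as np
def cam(n):
    m=camera_model(n);K=np.array([[m["fx"],0,m["cx"]],[0,m["fy"],m["cy"]],[0,0,1]]);return K,np.array(m["distortion"]),np.array(m["T"])
def ray(n,uv,z):
    "pixels -> world points on plane z"
    K,d,T=cam(n);p=cv2.undistortPoints(np.array(uv,float).reshape(-1,1,2),K,d)[:,0]
    D=np.c_[p[:,0],-p[:,1],-np.ones(len(p))]@T[:3,:3].T;o=T[:3,3]
    return (o+D*((z-o[2])/D[:,2])[:,None])[:,:2]
def proj(n,P):
    K,d,T=cam(n);c=(np.array(P,float).reshape(-1,3)-T[:3,3])@T[:3,:3]*[1,-1,-1]
    return cv2.projectPoints(c,np.zeros(3),np.zeros(3),K,d)[0][:,0]
def mask(im,lo,hi): return cv2.inRange(cv2.cvtColor(im,cv2.COLOR_RGB2HSV),np.array(lo),np.array(hi))
E
python3 - <<'E'
from h import *
a=np.mean([get_image("top").astype(float) for _ in range(4)],0).astype(np.uint8)
b=np.mean([get_image("scene").astype(float) for _ in range(4)],0).astype(np.uint8)
cv2.imwrite("pics/ta.png",a[:,:,::-1]);cv2.imwrite("pics/sa.png",b[:,:,::-1])
cv2.imwrite("pics/tcrop.png",cv2.resize(a[180:295,125:395,::-1],None,fx=2.96,fy=2.96,interpolation=cv2.INTER_CUBIC))
cv2.imwrite("pics/scrop.png",cv2.resize(b[110:280,110:375,::-1],None,fx=3,fy=3,interpolation=cv2.INTER_CUBIC))
for n,im in(("top",a),("scene",b)):
    m=mask(im,(8,110,60),(32,255,255))
    cs=cv2.findContours(m,cv2.RETR_EXTERNAL,cv2.CHAIN_APPROX_NONE)[0]
    for c in cs:
        if cv2.contourArea(c)>60: 
            R=cv2.minAreaRect(c);bx,by,w,h=cv2.boundingRect(c)
            print(n,np.round(R[0],1),np.round(R[1],1),round(R[2],1),ray(n,[R[0]],.04).round(3))
E
```

```text
top [289.8 270.8] [11.5 14.8] 8.1 [[ 0.431 -0.056]]
top [234.7 274.3] [26.9 11.9] 70.6 [[0.426 0.09 ]]
top [139.5 244. ] [14. 15.] 90.0 [[0.514 0.341]]
top [191. 228.] [20. 12.] 90.0 [[0.552 0.204]]
top [290.1 199.1] [21.4 11.6] 78.7 [[ 0.623 -0.064]]
scene [269.2 230.1] [31.  22.6] 30.3 [[ 0.631 -0.071]]
scene [220.5 185.1] [24.  14.6] 79.7 [[ 0.443 -0.063]]
scene [331.7 161.1] [25.  18.4] 31.0 [[0.552 0.202]]
scene [264.6 159.7] [29.  19.7] 19.7 [[0.435 0.079]]
scene [355.9 135. ] [14.7 18. ] 11.3 [[0.513 0.341]]
scene [56. 22.] [ 44. 112.] 90.0 [[-1.158  0.04 ]]
```

View pics/tcrop.png

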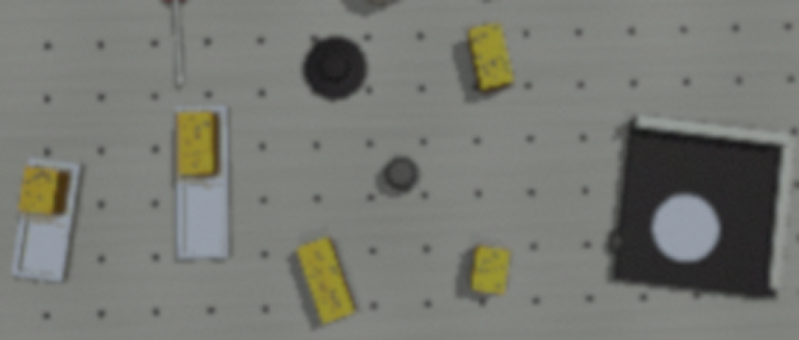

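View pics/scrop.png

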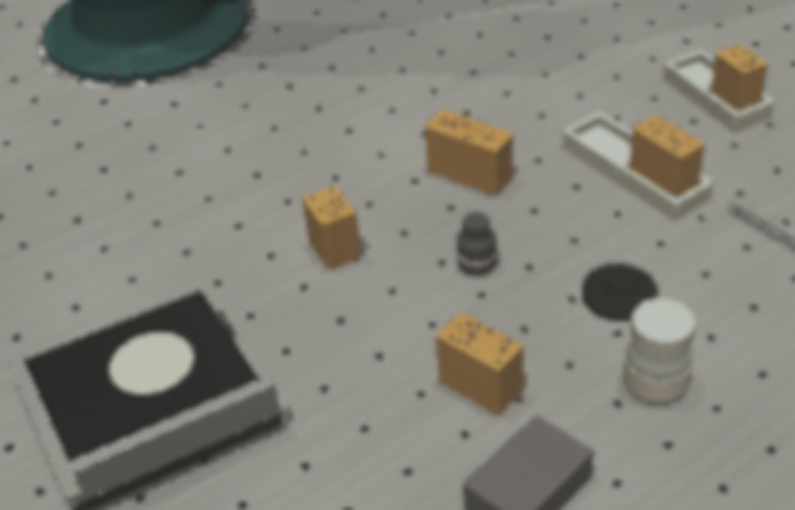

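Four pictures viewed so far. In the top view the long bar is at (235,274), the medium at (290,199) and the short at (290,271). Both racks have their empty pocket towards the robot. Next I'll measure in both views, using sub-pixel hulls of the top faces on the right planes.

```bash
cat > meas.py <<'E'
from h import *
S=6
def rects(n,im,lo,hi,z,box,amin):
    "mask in an upscaled box, hull -> world plane z (mm) -> minAreaRect: centre, long, short, yaw of long side"
    x0,y0,x1,y1=box;c=cv2.resize(im[y0:y1,x0:x1],None,fx=S,fy=S,interpolation=cv2.INTER_CUBIC)
    out=[]
    m=cv2.morphologyEx(mask(c,lo,hi),cv2.MORPH_CLOSE,np.ones((9,9)));m=cv2.morphologyEx(m,cv2.MORPH_OPEN,np.ones((15,15)))
    for k in cv2.findContours(m,cv2.RETR_EXTERNAL,cv2.CHAIN_APPROX_NONE)[0]:
        if cv2.contourArea(k)<amin*S*S: continue
        p=(k[:,0]+.5)/S-.5+[x0,y0]; w=(ray(n,p,z)*1000).astype(np.float32)
        (cx,cy),(a,b),t=cv2.minAreaRect(cv2.convexHull(w))
        if a<b:a,b,t=b,a,t+90
        t=(t+90)%180-90
        out.append((cx,cy,a,b,t))
    return np.array(out)
E
python3 - <<'E'
from meas import *
np.set_printoptions(suppress=True,precision=1)
t=cv2.imread("pics/ta.png")[:,:,::-1].copy();s=cv2.imread("pics/sa.png")[:,:,::-1].copy()
P=lambda im,u,v:im[v,u]
print("V top/side samples", t[228,190],t[228,198],t[243,136],t[243,146],s[155,328],s[168,328],s[154,262],s[163,258], "rack",t[258,193],t[265,193],"bench",t[258,165],"stage",t[240,345],t[222,365],t[250,388])
for V in(150,170): print("top bars",V);print(rects("top",t,(8,90,V),(34,255,255),.05,(120,180,310,295),60))
for V in(150,165): print("scene bars",V);print(rects("scene",s,(8,90,V),(32,255,255),.05,(200,115,375,260),30))
E
```

```text
V top/side samples [151 136  46] [83 72 54] [150 133  44] [70 52 19] [170 138  83] [107  84  57] [178 141  82] [113  88  58] rack [149 156 168] [147 155 164] bench [126 129 125] stage [42 39 41] [141 145 142] [140 146 142]
top bars 150
[]
top bars 170
[]
scene bars 150
[[622.7 -63.5  55.   29.6  11.4]
 [429.8 -56.7  39.4  29.   -9.9]
 [543.5 212.4  55.9  29.7  -0.2]
 [424.8  90.9  71.   30.   18.7]
 [503.9 352.7  38.7  28.6 -11.1]]
scene bars 165
[[630.4 -64.5  30.2  22.8 -47.3]
 [601.7 -67.5  22.   15.1 -39.6]
 [425.3 -61.3  38.9  22.9 -41.6]
 [435.8  95.3  45.1  27.3  18.9]
 [534.1 213.1  37.   27.8   0.5]
 [497.8 352.9  27.7  22.5 -41. ]]
```

```bash
python3 - <<'E'
from meas import *
np.set_printoptions(suppress=True,precision=1)
t=cv2.imread("pics/ta.png")[:,:,::-1].copy();s=cv2.imread("pics/sa.png")[:,:,::-1].copy()
print("top bars");print(rects("top",t,(8,90,108),(34,255,255),.05,(120,180,310,295),60))
print("top racks");
bx=((125,225,160,285),(178,208,210,275))
for b in bx:
  for lo,hi in(((95,12,115),(125,80,255)),((95,18,110),(125,80,255))): print(rects("top",t,lo,hi,.018,b,60))
print("top stage dark");print(rects("top",t,(0,0,0),(180,255,75),.02,(320,210,400,290),500))
print("top stops");print(rects("top",t,(0,0,134),(180,40,255),.03,(320,210,400,290),60))
print("disc");print(rects("top",t,(0,0,110),(180,90,255),.02,(340,240,372,272),100))
out=t[205:295,320:400];cv2.imwrite("pics/comb.png",np.vstack([cv2.resize(np.hstack([t[205:290,125:215],t[205:290,320:400]]),(790,395),interpolation=cv2.INTER_CUBIC)])[:,:,::-1])
E
```

```text
top bars
[[431.  -56.7  40.4  30.6  -9.3]
 [426.8  90.   72.   32.1  18.3]
 [513.4 343.3  40.5  30.6  -8.2]
 [551.4 203.7  56.5  31.8   0.1]
 [624.  -63.9  56.3  30.3  11.2]]
top racks
[[463.7 349.4  60.2  47.7  -9.1]]
[[459.4 348.9  50.2  45.1  -9.3]]
[[484.8 203.4  73.4  48.6  -0.3]]
[[484.5 203.5  71.5  46.8  -0.5]]
top stage dark
[[ 477.1 -250.7  155.8  144.2   80.6]]
top stops
[[ 463.2 -237.7   58.    56.4   88.2]
 [ 530.2 -292.2  180.8   91.1   44.1]]
disc
[[ 463.4 -239.5   60.8   60.    88.2]]
```

View pics/comb.png

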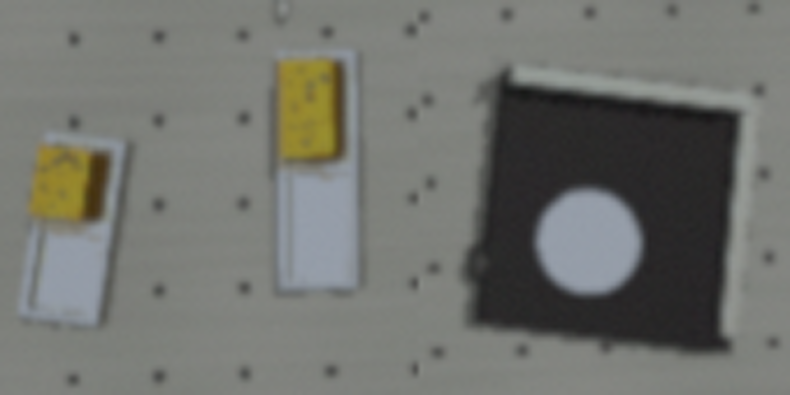

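The crop (fifth picture) shows the medium rack spanning (273,52) to (359,292) with its empty pocket at the bottom. The short rack is on its left. On the stage, the end stop runs (510,75)–(758,103) and the long stop (745,110)–(728,340). I'll fit the rack rims as a union hull in each view, and the stop lines as well.

```bash
python3 - <<'E'
from meas import *
np.set_printoptions(suppress=True,precision=1)
t=cv2.imread("pics/ta.png")[:,:,::-1].copy();s=cv2.imread("pics/sa.png")[:,:,::-1].copy()
def up(im,b): return cv2.resize(im[b[1]:b[3],b[0]:b[2]],None,fx=S,fy=S,interpolation=cv2.INTER_CUBIC)
def uni(n,im,b,lo,hi,z,amin=2):
    m=cv2.morphologyEx(mask(up(im,b),lo,hi),cv2.MORPH_OPEN,np.ones((5,5)))
    ks=[k for k in cv2.findContours(m,cv2.RETR_EXTERNAL,cv2.CHAIN_APPROX_NONE)[0] if cv2.contourArea(k)>amin*S*S]
    p=(np.vstack(ks)[:,0]+.5)/S-.5+b[:2];w=(ray(n,p,z)*1000).astype(np.float32)
    R=cv2.minAreaRect(cv2.convexHull(w));return np.array([*R[0],*R[1],R[2]])
for nm,b in(("short",(127,230,156,280)),("med",(181,211,207,272))):
    for lo in((95,12,110),(95,18,110)): print(nm,uni("top",t,b,lo,(130,80,255),.018))
print("scene px: rack",s[162,310],s[150,340+25],"rim",s[172,345],"bench",s[150,305])
for nm,b in(("short",(325,122,372,156)),("med",(292,143,352,186))):
    for v in(165,150): print(nm,uni("scene",s,b,(35,0,v),(180,60,255),.018,1), uni("scene",s,b,(0,0,v),(180,70,255),.018,1))
# in-rack bars at z=.058 from both views
print(rects("top",t,(8,90,108),(34,255,255),.058,(120,205,215,275),60)); print(rects("scene",s,(8,90,150),(32,255,255),.058,(310,115,375,180),30))
# stage: dark/light transition along cast scan lines in stage plane (top view)
def edge(p0,p1,z,n="top",im=t):
    q=np.linspace(p0,p1,121);uv=proj(n,np.c_[q/1000,np.full(121,z)]).astype(np.float32)
    g=cv2.remap(cv2.cvtColor(im,cv2.COLOR_RGB2GRAY).astype(np.float32),uv[:,0],uv[:,1],cv2.INTER_CUBIC)[:,0]
    g=cv2.GaussianBlur(g[:,None],(1,9),0)[:,0];return q[np.argmax(np.gradient(g))]
E1=np.array([edge((x,-290),(x,-330),.03) for x in np.linspace(430,520,13)])   # long stop inner top edge z=.03
E2=np.array([edge((520,y),(580,y),.05) for y in np.linspace(-205,-300,13)])    # end stop inner top edge z=.05
for nm,e in(("long",E1),("end",E2)):
    vx,vy,x,y=cv2.fitLine(e.astype(np.float32),cv2.DIST_HUBER,0,.01,.01)[:,0];print(nm,"dir",np.degrees(np.arctan(vy/vx)),"pt",x,y)
    d=(e-[x,y])@[-vy,vx];print(d)
E
```

```text
short [488.2 345.5  48.2 109.2  81.3]
short [487.8 345.5  46.7 107.4  81.3]
med [518.3 203.2  48.6 140.4  89.5]
med [518.2 203.   47.2 138.8  89.5]
scene px: rack [135 135 125] [123 122 114] rim [147 147 134] bench [158 160 152]
short [485.2 342.9 110.1  33.3   4.3] [485.2 342.9 110.1  33.3   4.3]
short [483.9 348.   47.6 107.9  81.5] [483.8 336.3 120.3 172.5  43.9]
med [514.9 205.7 139.6  46.1   0.3] [515.  205.7 139.9  46.1   0.3]
med [513.7 205.3  48.5 141.8  90. ] [518.4 199.4 151.9 185.   48.6]
[[513.1 341.1  40.2  30.4  -8.2]
 [550.8 202.5  56.1  31.6   0.1]]
[[550.6 203.6  55.1  29.3  -0.2]
 [511.6 342.   38.1  28.2 -11.1]]
long dir -8.018311 pt 478.75 -322.23334
[ 1.  -0.6 -0.2  0.5  0.9 -1.  -0.3  0.4  0.8 -0.8 -0.1 -0.   0.4]
end dir 81.28332 pt 545.7 -255.66667
[-0.  -0.2  0.5 -0.2  1.1  0.4 -0.3  1.   0.3 -0.5  0.3 -0.4 -0.1]
```

Both views agree to about 2 mm. The means, in mm and degrees:

| Item | x | y | yaw |
|---|---|---|---|
| Short bar | 430.4 | −56.7 | −9.6 |
| Medium bar | 623.4 | −63.7 | 11.3 |
| Long bar | 425.8 | 90.5 | 18.5 |
| Short pocket | 461.4 | 349.8 | −8.7 |
| Medium pocket | 483.3 | 204.3 | 0 |
| Corner | 534.4 | −330.3 | −8.4 |

Next I'll pick the short bar and hover over its pocket.

```bash
cat > act.py <<'E'
from h import *
from scipy.spatial.transform import Rotation as R
def quat(yaw,flip=0):
    "tool down, jaws along the y axis of a body with this yaw (deg)"
    a=np.radians(yaw+90+180*flip);x=np.array([0,0,-1.]);y=np.array([np.cos(a),np.sin(a),0])
    q=R.from_matrix(np.c_[x,y,np.cross(x,y)]).as_quat();return [q[3],q[0],q[1],q[2]]
def best(p,yaw):
    c=[]
    for f in(0,1):
        j=r.solve_ik(p,quat(yaw,f))
        if j is not None:c.append((abs(np.array(j)-get_state()["joint_pos"]).max()+ (abs(j[6])>2.7)*5,f))
    return quat(yaw,min(c)[1])
GZ=.016
def pick(x,y,yaw,zup=.11):
    q=best([x,y,.10],yaw);r.movep([x,y,.10],q);r.movel([x,y,GZ],q,feed=.12);r.grab();r.pause(.2)
    s=get_state();print("grab",s["t"],s["grip_width"],s["ee_pos"]);r.movel([x,y,zup],q,feed=.15)
def rep(tag=""):
    s=get_state();print(tag,"t",round(s["t"],2),"p",np.round(s["ee_pos"],4),"F",np.round(s["wrist_force"],1),"M",np.round(s["wrist_torque"],2),"w",round(s["grip_width"],3),"j7",round(s["joint_pos"][6],2))
def snap(k):
    for n in("top","scene"): cv2.imwrite(f"pics/{n}_{k}.png",get_image(n)[:,:,::-1])
E
python3 - <<'E'
from act import *
for p,y in(((.4304,-.0567),-9.6),((.4614,.3498),-8.7),((.6234,-.0637),11.3),((.4833,.2043),0),((.4258,.0905),18.5),((.501,-.3102),-8.4)):
    print([None if (j:=r.solve_ik([*p,.03],quat(y,f))) is None else np.round(j,2) for f in(0,1)])
pick(.4304,-.0567,-9.6);rep("up")
q=best([.4614,.3498,.06],-8.7);r.movep([.4614,.3498,.06],q);rep("hover");snap(1)
s=cv2.imread("pics/scene_1.png");cv2.imwrite("pics/s1c.png",cv2.resize(s[85:185,285:405],None,fx=5,fy=5,interpolation=cv2.INTER_CUBIC))
E
```

```text
[array([-0.13,  0.43,  0.21,  2.25, -0.19,  0.48,  1.64]), array([-0.55,  0.53,  0.74,  2.27, -0.68,  0.57, -1.03])]
[array([-0.69,  0.6 , -0.02,  1.9 ,  0.02,  0.65,  0.7 ]), array([-1.13,  0.66,  0.55,  1.92, -0.52,  0.71, -1.98])]
[array([-0.03,  0.66,  0.11,  1.78, -0.1 ,  0.71,  1.9 ]), array([-0.47,  0.77,  0.73,  1.81, -0.68,  0.83, -0.77])]
[array([-0.47,  0.53,  0.01,  2.03, -0.01,  0.58,  1.11]), array([-0.87,  0.58,  0.51,  2.05, -0.47,  0.62, -1.61])]
[array([-0.3 ,  0.43,  0.01,  2.24, -0.01,  0.48,  1.62]), array([-0.67,  0.46,  0.46,  2.26, -0.42,  0.5 , -1.13])]
[array([ 0.23,  0.63,  0.35,  1.89, -0.33,  0.68,  2.2 ]), array([-0.2 ,  0.87,  1.  ,  1.92, -0.94,  0.92, -0.44])]
grab 4.8667 0.32647720605073005 [ 0.43036398 -0.05672242  0.01597775]
up t 5.64 p [ 0.4298 -0.0563  0.1095] F [-0.  -0.2 -1.5] M [-0.01  0.13 -0.01] w 0.325 j7 -1.18
hover t 7.16 p [0.461  0.3505 0.059 ] F [-0.3 -0.2 -1.4] M [0.05 0.13 0.01] w 0.319 j7 -1.85
```

View pics/s1c.png

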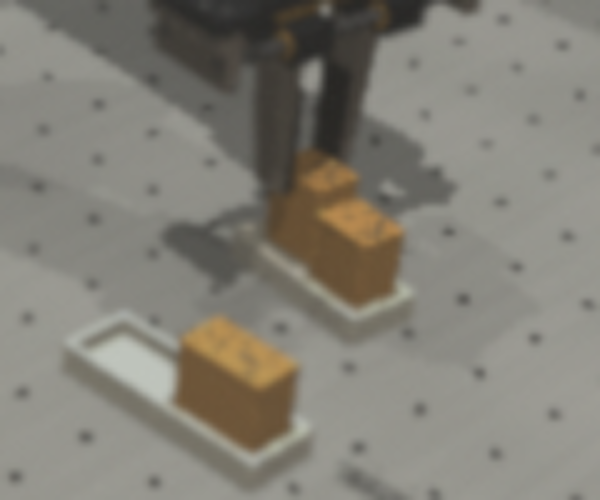

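The crop (sixth picture) shows the short bar hanging upright over its empty pocket at about (300,210), lined up with the neighbouring bar. I'll insert it with a force threshold.

```bash
cat >> act.py <<'E'
def insert(x,y,yaw):
    "lower into the pocket; on a wall hit (stopped high) try small shifts along the rack axes; release at the floor"
    q=get_state()["ee_rot"];a=np.radians(yaw);ex=np.array([np.cos(a),np.sin(a)]);ey=np.array([-ex[1],ex[0]])
    for dx,dy in((0,0),(0,2.2),(0,-2.2),(2.2,0),(-2.2,0),(2,2),(2,-2),(-2,2),(-2,-2)):
        p=np.array([x,y])+(dx*ex+dy*ey)*.001
        r.movel([*p,.040],q,feed=.1);hit=r.movel([*p,GZ+.0075],q,feed=.05,threshold=6);rep(f"down {dx},{dy} hit={hit}")
        if get_state()["ee_pos"][2]<GZ+.0105: break
    else: return False
    p=get_state()["ee_pos"];r.open_gripper();r.movel([p[0],p[1],.12],q,feed=.2);rep("out");return True
E
python3 - <<'E'
from act import *
if insert(.4614,.3498,-8.7):
    pick(.6234,-.0637,11.3);rep("up")
    q=best([.4833,.2043,.06],0);r.movep([.4833,.2043,.06],q);rep("hover");snap(2)
    s=cv2.imread("pics/scene_2.png");cv2.imwrite("pics/s2c.png",cv2.resize(s[85:195,270:390],None,fx=5,fy=5,interpolation=cv2.INTER_CUBIC))
E
```

```text
down 0,0 hit=True t 7.82 p [0.4605 0.3516 0.0398] F [-0.9 -0.4  4.3] M [-0.11  0.29  0.03] w 0.324 j7 -1.82
down 0,2.2 hit=True t 8.28 p [0.4617 0.3524 0.0391] F [-1.3 -0.6  5.4] M [-0.12  0.34 -0.04] w 0.325 j7 -1.83
down 0,-2.2 hit=True t 8.73 p [0.4612 0.3475 0.0384] F [-0.9 -0.7  5.8] M [-0.18  0.34 -0.09] w 0.324 j7 -1.82
down 2.2,0 hit=True t 9.19 p [0.462  0.3492 0.0378] F [-1.1  0.6  5.3] M [-0.08  0.4  -0.01] w 0.321 j7 -1.82
down -2.2,0 hit=True t 9.65 p [0.46   0.3503 0.0375] F [-0.1 -1.4  5.2] M [-0.03  0.21 -0.02] w 0.323 j7 -1.82
down 2,2 hit=True t 10.11 p [0.4628 0.3519 0.0373] F [-0.5  1.   4.3] M [-0.05  0.34  0.04] w 0.321 j7 -1.82
down 2,-2 hit=True t 10.57 p [0.4624 0.3478 0.0368] F [-0.1  1.2  3.8] M [-0.    0.3   0.01] w 0.323 j7 -1.82
down -2,2 hit=True t 11.05 p [0.4608 0.3522 0.0362] F [ 0.9 -0.2  2.9] M [0.07 0.15 0.04] w 0.319 j7 -1.82
down -2,-2 hit=True t 11.53 p [0.46   0.3481 0.0356] F [0.6 1.1 3. ] M [0.04 0.16 0.01] w 0.324 j7 -1.82
```

The bar may not have touched anything: the stops came at heights above the rim. I'll settle and read the static force.

```bash
python3 - <<'E'
from act import *
r.pause(.4);rep("static")
q=get_state()["ee_rot"];x,y=.4614,.3498
r.movel([x,y,.045],q,feed=.05);r.pause(.4);rep("45")
for z in(.040,.036,.033,.031):
    r.movel([x,y,z],q,feed=.03,threshold=15);r.pause(.3);rep(z)
    if get_state()["wrist_force"][2]>3: break
snap(3)
s=cv2.imread("pics/scene_3.png");cv2.imwrite("pics/s3c.png",cv2.resize(s[85:195,290:400],None,fx=5,fy=5,interpolation=cv2.INTER_CUBIC))
E
```

```text
static t 11.93 p [0.4599 0.3481 0.0356] F [2.5 0.2 2.2] M [-0.05 -0.37 -0.  ] w 0.323 j7 -1.82
45 t 12.68 p [0.4613 0.3497 0.0449] F [ 0.3 -0.6 -2. ] M [ 0.05  0.17 -0.02] w 0.322 j7 -1.83
0.04 t 13.3 p [0.4614 0.3499 0.0401] F [-0.   0.4 -0.4] M [0.01 0.2  0.  ] w 0.326 j7 -1.82
0.036 t 13.88 p [0.4613 0.3497 0.0359] F [ 0.5  0.4 -1.9] M [0.02 0.18 0.  ] w 0.326 j7 -1.82
0.033 t 14.43 p [0.4617 0.3499 0.035 ] F [-6.  -2.6 17.3] M [-0.71  1.32 -0.08] w 0.321 j7 -1.82
```

View pics/s3c.png

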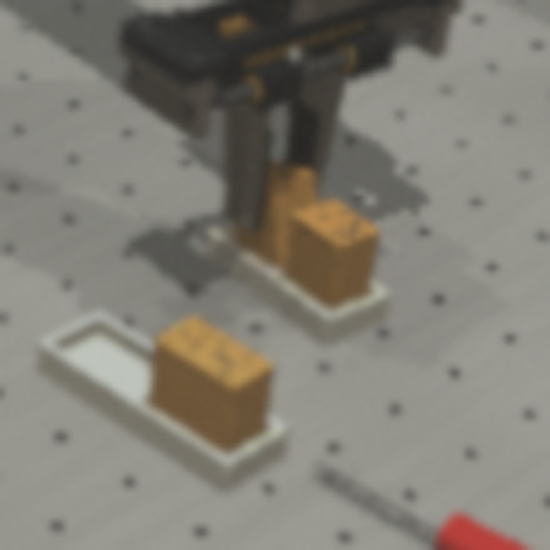

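```bash
python3 - <<'E'
from act import *
q=get_state()["ee_rot"];x,y=.4614,.3498;a=np.radians(-8.7);ex=np.array([np.cos(a),np.sin(a)]);ey=np.array([-ex[1],ex[0]])
r.movel([x,y,.038],q,feed=.06)
for dx,dy in((2.2,1.5),(2.2,-1),(3.5,2.5)):
    p=np.array([x,y])+(dx*ex+dy*ey)*.001
    r.movel([*p,.038],q,feed=.04);r.pause(.2);hit=r.movel([*p,.030],q,feed=.03,threshold=10);rep(f"{dx},{dy} {hit}")
    if not hit: break
    r.movel([*p,.038],q,feed=.06)
E
```

```text
2.2,1.5 True t 15.46 p [0.4635 0.3512 0.0351] F [-1.9 -0.2  4.4] M [-0.04  0.29 -0.01] w 0.327 j7 -1.82
2.2,-1 True t 16.39 p [0.4631 0.3488 0.0347] F [-1.4  0.5  4.6] M [-0.11  0.32 -0.04] w 0.325 j7 -1.81
3.5,2.5 True t 17.32 p [0.4638 0.3522 0.0345] F [-1.1 -0.1  4.4] M [-0.06  0.39 -0.02] w 0.323 j7 -1.82
```

The seventh picture shows the bar in the fingers, mostly hidden behind its neighbour, at the rim. I'll raise it and check the bar's attitude and the pocket together.

```bash
python3 - <<'E'
from act import *
q=get_state()["ee_rot"]
r.movel([.4622,.350,.105],q,feed=.1);r.pause(.3);rep();snap(4)
s=cv2.imread("pics/scene_4.png");t=cv2.imread("pics/top_4.png")
a=cv2.resize(s[75:165,300:390],(400,400),interpolation=cv2.INTER_CUBIC);b=cv2.resize(t[215:295,110:190],(400,400),interpolation=cv2.INTER_CUBIC)
a=cv2.convertScaleAbs(a,alpha=1.3);cv2.imwrite("pics/c4.png",np.hstack([a,b]))
# expected bar corners (bottom & top) in scene-crop px for the nominal grip
p=get_state()["ee_pos"];an=np.radians(-8.7);X=np.array([np.cos(an),np.sin(an)]);Y=np.array([-X[1],X[0]])
for z in(p[2]-.016,p[2]+.034):
    for sx,sy in((1,1),(1,-1),(-1,-1),(-1,1)):
        w=p[:2]+X*.02*sx+Y*.015*sy;print(round(z,3),sx,sy,((proj("scene",[[*w,z]])[0]-[300,75]+.5)*400/90).round(0))
# pocket rim corners in both crops from the estimate
c=np.array([.4625,.350])
for sx,sy in((1,1),(1,-1),(-1,-1),(-1,1)):
    w=c+X*.023*sx+Y*.018*sy;print("rim",sx,sy,((proj("scene",[[*w,.018]])[0]-[300,75]+.5)*400/90).round(0),((proj("top",[[*w,.018]])[0]-[110,215]+.5)*5).round(0))
E
```

```text
t 18.7 p [0.4621 0.3498 0.1046] F [-0.6 -0.2 -1.2] M [-0.03  0.18  0.02] w 0.322 j7 -1.89
0.089 1 1 [247. 170.]
0.089 1 -1 [209. 183.]
0.089 -1 -1 [168. 156.]
0.089 -1 1 [205. 143.]
0.139 1 1 [257.  96.]
0.139 1 -1 [219. 109.]
0.139 -1 -1 [176.  82.]
0.139 -1 1 [214.  70.]
rim 1 1 [240. 268.] [117. 198.]
rim 1 -1 [197. 285.] [184. 206.]
rim -1 -1 [152. 252.] [171. 291.]
rim -1 1 [194. 236.] [104. 283.]
```

View pics/c4.png

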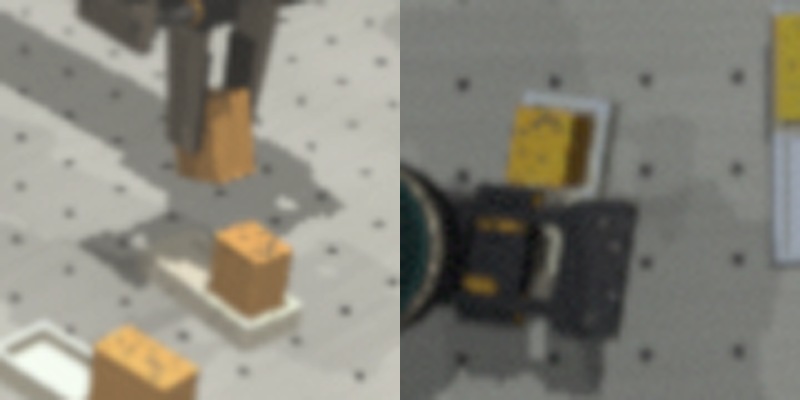

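The eighth picture shows the bar pitched about 12° in the jaws, with its bottom edge at (178,172)–(218,182) where upright would be (168,156)–(209,183). That explains the rim contact. I'll set it down on free bench so it rights itself, measure it, and re-grip.

```bash
python3 - <<'E'
from act import *
from meas import rects
q=get_state()["ee_rot"]
x,y=.60,.36
r.movep([x,y,.06],q);r.movel([x,y,.0205],q,feed=.06);r.open_gripper();r.movel([x,y,.09],q,feed=.25)
r.movep([.50,.20,.25],q);rep();snap(5)
np.set_printoptions(suppress=True,precision=1)
s=cv2.imread("pics/scene_5.png")[:,:,::-1].copy();t=cv2.imread("pics/top_5.png")[:,:,::-1].copy()
u=proj("scene",[[x,y,.05]])[0].astype(int);v=proj("top",[[x,y,.05]])[0].astype(int);print(u,v)
B=lambda c,d:(c[0]-d,c[1]-d,c[0]+d,c[1]+d)
print(rects("scene",s,(8,90,145),(32,255,255),.05,B(u,18),20));print(rects("top",t,(8,90,95),(34,255,255),.05,B(v,16),40))
E
```

```text
t 22.65 p [0.4999 0.2013 0.2493] F [ 0.2  0.5 -0.8] M [0.06 0.14 0.03] w 0.998 j7 -1.8
[386 142] [131 211]
[[604.6 359.   39.9  30.1 -10.3]]
[[615.2 355.7  31.8  21.4  88.4]]
```

```bash
python3 - <<'E'
from act import *
pick(.6053,.3586,-9.3,.07);r.pause(.2);rep("lift");snap(6)
def crop(k,c,d): 
    s=cv2.imread(f"pics/scene_{k}.png");return cv2.resize(s[c[1]-d:c[1]+d,c[0]-d:c[0]+d],(400,400),interpolation=cv2.INTER_CUBIC)
p=get_state()["ee_pos"];u=proj("scene",[p])[0].astype(int);u1=proj("scene",[[.461,.3505,.07]])[0].astype(int)
cv2.imwrite("pics/c6.png",cv2.convertScaleAbs(np.hstack([crop(1,u1,25),crop(6,u,25)]),alpha=1.3))
def exp(P,yaw,c):
    an=np.radians(yaw);X=np.array([np.cos(an),np.sin(an)]);Y=np.array([-X[1],X[0]])
    for z in(P[2]-.016,P[2]+.034): print(z.round(3),[((proj("scene",[[*(np.array(P[:2])+X*.02*a+Y*.015*b),z]])[0]-c+25.5)*8).round(0).tolist() for a,b in((-1,-1),(1,-1),(1,1))])
exp(np.array([.461,.3505,.059]),-8.7,u1);exp(p,-9.3,u)
E
```

```text
grab 25.7167 0.3202369397655918 [0.60532953 0.35862762 0.01599215]
lift t 26.43 p [0.6045 0.3583 0.0687] F [-0.4 -0.7 -2.1] M [-0.02  0.18 -0.01] w 0.327 j7 -1.79
0.043 [[129.0, 265.0], [201.0, 316.0], [267.0, 291.0]]
0.093 [[142.0, 139.0], [217.0, 189.0], [285.0, 165.0]]
0.053 [[124.0, 235.0], [209.0, 294.0], [276.0, 267.0]]
0.103 [[151.0, 104.0], [239.0, 162.0], [308.0, 135.0]]
```

View pics/c6.png

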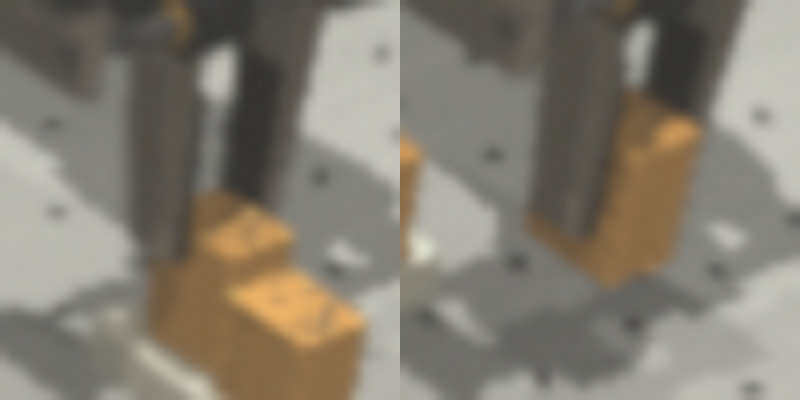

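The ninth picture is informative. In the first hover (left), the bar's top corner was at (293,235) against an expected (285,165), so the bar had slipped about 25 mm down during the fast joint-space transfer. It now sits correctly (right, bottom corner (210,285) against (209,294)). I'll transfer gently and check for slip numerically from the scene view.

```bash
cat >> act.py <<'E'
def bottom(im,P,yaw,half):
    "height of the held bar's underside relative to the TCP (m), from the centreline of its +x face in the scene view (RGB)"
    a=np.radians(yaw);X=np.array([np.cos(a),np.sin(a)]);h=np.arange(-.06,.045,.0005)
    w=np.array(P[:2])+X*half;uv=proj("scene",np.c_[np.tile(w,(len(h),1)),P[2]+h]).astype(np.float32)
    m=(mask(im,(6,85,35),(32,255,255))>0).astype(np.float32)
    y=cv2.remap(m,uv[:,0],uv[:,1],cv2.INTER_LINEAR)[:,0]>.5
    k=np.argmin(abs(h-.0));up=h[y];return (None if not len(up) else (up.min().round(4),up.max().round(4)))
def carry(x,y,yaw,z,feed=.12):
    "slow straight carry, turning on the way"
    q=best([x,y,z],yaw);r.movel([x,y,z],q,feed=feed);r.pause(.2);rep("carried")
    im=get_image("scene");print("underside rel TCP",end=" ");return im
E
python3 - <<'E'
from act import *
L=lambda k:cv2.imread(f"pics/scene_{k}.png")[:,:,::-1].copy()
print(bottom(L(1),[.461,.3505,.059],-8.7,.02),bottom(L(4),[.4621,.3498,.1046],-8.7,.02),bottom(L(6),[.6045,.3583,.0687],-9.3,.02))
im=carry(.462,.350,-8.7,.08);print(bottom(im,get_state()["ee_pos"],-8.7,.02))
cv2.imwrite("pics/scene_7.png",im[:,:,::-1])
E
```

```text
(np.float64(-0.053), np.float64(0.025)) (np.float64(-0.06), np.float64(0.044)) (np.float64(-0.0125), np.float64(0.0445))
carried t 28.07 p [0.4625 0.3498 0.0799] F [ 0.7  0.7 -0.9] M [-0.01  0.14  0.01] w 0.323 j7 -1.84
underside rel TCP (np.float64(-0.06), np.float64(0.0445))
```

```bash
cat > slip.py <<'E'
from act import *
def prof(im,P,yaw,half,off=0.0,dz=.004):
    a=np.radians(yaw);X=np.array([np.cos(a),np.sin(a)]);Y=np.array([-X[1],X[0]]);h=np.arange(-.044,.052,dz)
    w=np.array(P[:2])+X*half+Y*off;uv=proj("scene",np.c_[np.tile(w,(len(h),1)),P[2]+h]).astype(np.float32)
    c=cv2.remap(im,uv[:,0],uv[:,1],cv2.INTER_LINEAR)[:,0].astype(int)
    print(" ".join(f"{int(round(z*1000))}:{v.max()}{'y' if v[0]-v[2]>30 else '-'}" for z,v in zip(h,c)))
E
python3 - <<'E'
from slip import *
L=lambda k:cv2.imread(f"pics/scene_{k}.png")[:,:,::-1].copy()
prof(L(1),[.461,.3505,.059],-8.7,.02);prof(L(6),[.6045,.3583,.0687],-9.3,.02);prof(L(7),[.4625,.3498,.0799],-8.7,.02)
E
```

```text
-44:102y -40:103y -36:105y -32:103y -28:104y -24:103y -20:105y -16:126y -12:143y -8:124y -4:112y 0:118y 4:144y 8:149y 12:138y 16:134y 20:118y 24:78- 28:49- 32:44- 36:43- 40:42- 44:42- 48:42-
-44:92- -40:92- -36:79- -32:70- -28:77- -24:78- -20:78- -16:81- -12:100y -8:107y -4:105y 0:105y 4:105y 8:106y 12:105y 16:105y 20:106y 24:106y 28:106y 32:114y 36:138y 40:151y 44:115y 48:61-
-44:99y -40:104y -36:129y -32:144y -28:115- -24:100- -20:102- -16:116y -12:122y -8:120y -4:120y 0:120y 4:119y 8:119y 12:119y 16:119y 20:120y 24:120y 28:120y 32:120y 36:126y 40:136y 44:112y 48:64-
```

The underside is at −17 mm as expected, so there was no slip this time. Now I'll insert.

```bash
python3 - <<'E'
from act import *
q=get_state()["ee_rot"];x,y=.4620,.3500
r.movel([x,y,.040],q,feed=.1);r.pause(.2)
hit=r.movel([x,y,GZ+.0085],q,feed=.05,threshold=12);r.pause(.15);rep(f"ins {hit}")
if get_state()["ee_pos"][2]<GZ+.0105:
    r.open_gripper();rep("rel");r.movel([x,y,.11],q,feed=.25)
    q=best([.6234,-.0637,.10],11.3);r.movep([.6234,-.0637,.10],q);rep();snap(8)
    from slip import *
    prof(cv2.imread("pics/scene_8.png")[:,:,::-1].copy(),[.462,.350,.024],-8.7,.02)
E
```

```text
ins True t 29.32 p [0.4618 0.3507 0.0283] F [ 0.4  0.1 -1.2] M [0.17 0.18 0.02] w 0.323 j7 -1.78
```

It's below the rim (underside about 12 mm) with no residual load, so that stop was a transient. Continuing.

```bash
python3 - <<'E'
from slip import *
from meas import rects
q=get_state()["ee_rot"];x,y=.4620,.3503
hit=r.movel([x,y,GZ+.0085],q,feed=.03,threshold=20);rep(f"ins {hit}")
if get_state()["ee_pos"][2]<GZ+.0105:
    r.open_gripper();rep("rel");r.movel([x,y,.11],q,feed=.25)
    q=best([.6234,-.0637,.10],11.3);r.movep([.6234,-.0637,.10],q);rep();snap(8)
    s=cv2.imread("pics/scene_8.png")[:,:,::-1].copy()
    np.set_printoptions(suppress=True,precision=1)
    print(rects("scene",s,(8,90,140),(32,255,255),.058,(310,105,375,180),20))
E
```

```text
ins True t 29.53 p [0.4612 0.3508 0.0259] F [-1.2 -0.8  5.3] M [-0.05  0.34 -0.06] w 0.327 j7 -1.78
rel t 30.54 p [0.4608 0.3507 0.0253] F [ 0.2  0.  -0.9] M [-0.02  0.16  0.06] w 1.003 j7 -1.78
 t 32.67 p [ 0.6234 -0.0619  0.0995] F [ 0.1 -0.4  0.2] M [-0.02  0.11 -0.04] w 1.002 j7 -0.83
[[551.4 202.5  57.3  31.5  -0.3]
 [487.1 344.2  94.4  43.4 -17.6]]
```

```bash
python3 - <<'E'
from slip import *
q=get_state()["ee_rot"];x,y=.6234,-.0637
r.movel([x,y,GZ],q,feed=.12);r.grab();r.pause(.25);rep("grab");r.movel([x,y,.11],q,feed=.12);r.pause(.1)
im=get_image("scene");prof(im,get_state()["ee_pos"],11.3,.028)
im=carry(.4838,.2042,0,.11,feed=.15);prof(im,get_state()["ee_pos"],0,.028);cv2.imwrite("pics/scene_9.png",im[:,:,::-1])
E
```

```text
grab t 34.83 p [ 0.6233 -0.0636  0.016 ] F [ 0.5  0.8 -0.2] M [0.04 0.2  0.  ] w 0.326 j7 -0.76
-44:88- -40:89- -36:88- -32:89- -28:89- -24:93- -20:100- -16:101- -12:99y -8:99y -4:98y 0:97y 4:99y 8:99y 12:100y 16:99y 20:98y 24:100y 28:102y 32:118y 36:163y 40:184y 44:172y 48:131y
carried t 38.27 p [0.484  0.2038 0.11  ] F [ 0.3 -0.5 -3.8] M [ 0.02  0.15 -0.01] w 0.325 j7 -1.49
underside rel TCP -44:93- -40:94- -36:93- -32:93- -28:92- -24:91- -20:91- -16:95- -12:100y -8:101y -4:101y 0:101y 4:102y 8:101y 12:102y 16:101y 20:101y 24:102y 28:104y 32:112y 36:139y 40:149y 44:117y 48:76-
```

```bash
python3 - <<'E'
from slip import *
q=get_state()["ee_rot"];x,y=.4838,.2043
r.movel([x,y,.038],q,feed=.15);r.pause(.15)
r.movel([x,y,GZ+.0085],q,feed=.04,threshold=25);rep("ins")
if get_state()["ee_pos"][2]<GZ+.0105:
    r.open_gripper();rep("rel");r.movel([x,y,.11],q,feed=.25)
    q=best([.4258,.0905,.10],18.5);r.movep([.4258,.0905,.09],q);rep();snap(10)
    s=cv2.imread("pics/scene_10.png");cv2.imwrite("pics/c10.png",cv2.resize(s[100:200,275:385],None,fx=5,fy=5,interpolation=cv2.INTER_CUBIC))
E
```

```text
ins t 39.6 p [0.4837 0.2041 0.0242] F [ 0.1  0.  -4.6] M [0.01 0.18 0.03] w 0.323 j7 -1.37
rel t 40.61 p [0.4838 0.2043 0.0245] F [-0.3 -1.  -0.8] M [-0.01  0.19 -0.02] w 1.001 j7 -1.37
 t 41.68 p [0.4255 0.0904 0.0895] F [ 0.7  0.8 -0.6] M [-0.01  0.03 -0.06] w 1.001 j7 -1.03
```

View pics/c10.png

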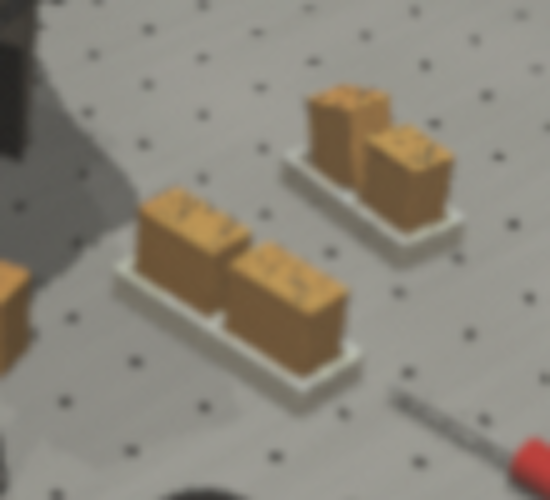

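The tenth picture shows the medium bar seated well. The short bar (around (350,130)) looks pitched in its pocket, so I'll zoom in with both cameras.

```bash
python3 - <<'E'
from h import *
s=cv2.imread("pics/scene_10.png");t=cv2.imread("pics/top_10.png")
a=cv2.resize(s[110:156,328:374],(400,400),interpolation=cv2.INTER_CUBIC);b=cv2.resize(t[230:280,120:170],(400,400),interpolation=cv2.INTER_CUBIC)
cv2.imwrite("pics/c11.png",cv2.convertScaleAbs(np.hstack([a,b]),alpha=1.3))
an=np.radians(-8.7);X=np.array([np.cos(an),np.sin(an)]);Y=np.array([-X[1],X[0]]);c=np.array([.4622,.350])
for z in(.008,.058): print(z,[((proj("scene",[[*(c+X*.02*p+Y*.015*q),z]])[0]-[328,110]+.5)*400/46).round(0).tolist() for p,q in((-1,-1),(1,-1),(1,1),(-1,1))],[((proj("top",[[*(c+X*.02*p+Y*.015*q),z]])[0]-[120,230]+.5)*8).round(0).tolist() for p,q in((-1,-1),(1,-1),(1,1),(-1,1))])
E
```

```text
0.008 [[62.0, 215.0], [138.0, 272.0], [209.0, 245.0], [132.0, 189.0]] [[193.0, 336.0], [211.0, 218.0], [124.0, 208.0], [105.0, 325.0]]
0.058 [[77.0, 85.0], [156.0, 140.0], [228.0, 113.0], [148.0, 59.0]] [[153.0, 340.0], [171.0, 218.0], [80.0, 206.0], [61.0, 329.0]]
```

View pics/c11.png

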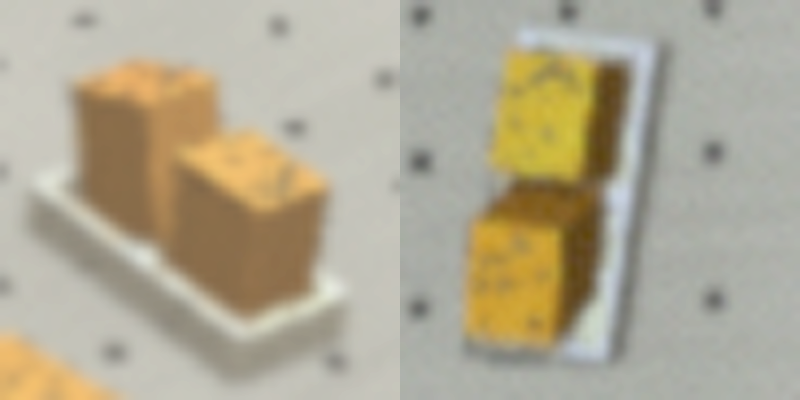

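The eleventh picture shows the short bar's +x lower edge on the rack's middle wall. It is pitched about 15°, its lower near edge is about 9 mm too far in +x, and its top rows run 220–345. I'll re-grip it as it is, shift it 9.5 mm along rack −x and release, so it drops flat about its near edge.

```bash
python3 - <<'E'
from slip import *
an=np.radians(-8.7);X=np.array([np.cos(an),np.sin(an)]);c=np.array([.4622,.350])
p=c+X*.003;d=p-X*.0095
q=best([*p,.09],-8.7);r.movep([*p,.085],q);r.movel([*p,.0245],q,feed=.15);r.grab();rep("grip")
r.movel([*p,.0275],q,feed=.05);r.movel([*d,.0275],q,feed=.05,threshold=20);r.movel([*d,.0245],q,feed=.05,threshold=20);rep("shifted")
r.open_gripper();r.movel([*d,.085],q,feed=.3)
q=best([.4258,.0905,.09],18.5);r.movep([.4258,.0905,.09],q);rep();snap(11)
s=cv2.imread("pics/scene_11.png");t=cv2.imread("pics/top_11.png")
a=cv2.resize(s[110:156,328:374],(400,400),interpolation=cv2.INTER_CUBIC);b=cv2.resize(t[230:280,120:170],(400,400),interpolation=cv2.INTER_CUBIC)
cv2.imwrite("pics/c12.png",cv2.convertScaleAbs(np.hstack([a,b]),alpha=1.3))
E
```

```text
grip t 44.32 p [0.4652 0.3496 0.0245] F [-0.8  0.3  0.1] M [ 0.15  0.22 -0.03] w 0.326 j7 -1.76
shifted t 45.16 p [0.4561 0.3511 0.0245] F [-0.2 -0.7 -0.8] M [0.09 0.14 0.03] w 0.323 j7 -1.77
 t 47.54 p [0.4261 0.0912 0.0897] F [-0.  -0.1 -0.6] M [0.03 0.11 0.02] w 1.002 j7 -1.01
```

View pics/c12.png

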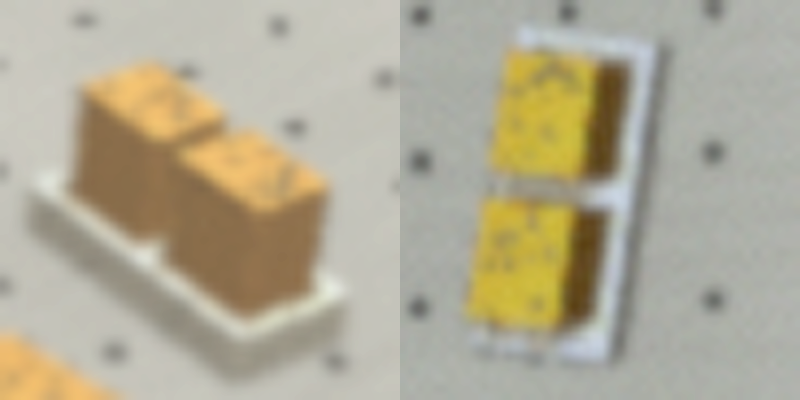

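The twelfth and last picture shows the short bar flat in its pocket with even gaps (top view rows 200–328). Now the long specimen.

```bash
python3 - <<'E'
from slip import *
q=get_state()["ee_rot"];x,y=.4258,.0905
r.movel([x,y,GZ],q,feed=.12);r.grab();r.pause(.2);rep("grab");r.movel([x,y,.085],q,feed=.12)
im=carry(.4896,-.3002,-8.4,.085,feed=.16);prof(im,get_state()["ee_pos"],-8.4,.036);cv2.imwrite("pics/scene_12.png",im[:,:,::-1])
from meas import rects
np.set_printoptions(suppress=True,precision=1)
E
```

```text
grab t 49.57 p [0.4257 0.0906 0.016 ] F [-0.7 -0.1  0.4] M [0.02 0.22 0.  ] w 0.324 j7 -0.84
carried t 53.12 p [ 0.4897 -0.2999  0.085 ] F [-0.4  0.4 -4.7] M [ 0.02  0.14 -0.01] w 0.327 j7 -0.63
underside rel TCP -44:60- -40:40- -36:38- -32:39- -28:37- -24:37- -20:38- -16:49- -12:93y -8:110y -4:111y 0:109y 4:111y 8:112y 12:112y 16:111y 20:110y 24:109y 28:110y 32:117y 36:160y 40:167y 44:151y 48:142y
```

There's no slip (underside −16 mm). Lowering onto the plate and pressing into the long stop, then the end stop.

```bash
cat > press.py <<'E'
from act import *
a=np.radians(-8.4);ex=np.array([np.cos(a),np.sin(a)]);ey=np.array([-ex[1],ex[0]])
def fs():
    s=get_state();f=np.array(s["wrist_force"][:2]);return f@ex,f@ey
def push(d,Fn,dist,tag):
    "advance along d until the threshold trips with a real static reaction"
    for _ in range(3):
        s=get_state();q=s["ee_rot"];p=np.array(s["ee_pos"]);hit=r.movel([*(p[:2]+d*dist),p[2]],q,feed=.03,threshold=Fn);r.pause(.1)
        f=-np.array(get_state()["wrist_force"][:2])@d;rep(f"{tag} hit={hit} react={f:.1f}")
        if f>Fn*.4: return
E
python3 - <<'E'
from press import *
q=get_state()["ee_rot"];p=get_state()["ee_pos"]
r.movel([.4896,-.3002,.044],q,feed=.12);r.movel([.4896,-.3002,.0357],q,feed=.04,threshold=12);r.pause(.1);rep("on plate")
push(-ey,14,.018,"y");print("ex,ey",np.round(fs(),1))
E
```

```text
on plate t 54.05 p [ 0.4903 -0.3007  0.036 ] F [-0.7  0.   6.2] M [ 0.11  0.18 -0.01] w 0.327 j7 -0.57
y hit=True react=1.0 t 54.62 p [ 0.4895 -0.3085  0.036 ] F [-0.7  1.1  4.5] M [ 0.21  0.23 -0.04] w 0.323 j7 -0.56
y hit=True react=0.9 t 55.02 p [ 0.4895 -0.3085  0.0362] F [-0.6  1.   5.7] M [ 0.19  0.19 -0.07] w 0.325 j7 -0.55
y hit=True react=1.2 t 55.44 p [ 0.4895 -0.3086  0.0363] F [-0.5  1.3  4.5] M [ 0.17  0.15 -0.01] w 0.326 j7 -0.55
ex,ey [-0.7  1.2]
```

Contact on the long stop repeats at the same place (8 mm, as predicted). The impact trips the threshold and then the force relaxes. Next I'll find the end stop, then command small offsets past contact and watch the static reactions.

```bash
python3 - <<'E'
from press import *
s=get_state();q=s["ee_rot"];p=np.array(s["ee_pos"][:2])
hit=r.movel([*(p+ex*.018),.036],q,feed=.04,threshold=10);r.pause(.1)
c=np.array(get_state()["ee_pos"][:2]);rep(f"x hit={hit}");print("moved ex,ey mm",np.round([(c-p)@ex*1e3,(c-p)@ey*1e3],2))
kx=ky=1.0
for i in range(4):
    r.movel([*(c+ex*kx*1e-3-ey*ky*1e-3),.036],q,feed=.02);r.pause(.15);fx,fy=fs()
    d=np.array(get_state()["ee_pos"][:2])-c;print(f"k {kx:.1f},{ky:.1f} Fex {fx:.1f} Fey {fy:.1f} moved {d@ex*1e3:.2f},{d@ey*1e3:.2f}")
    if fx>-8:kx+=1
    if fy<12:ky+=1
    if fx<=-8 and fy>=12:break
rep("end")
E
```

```text
x hit=True t 55.93 p [ 0.5009 -0.3103  0.0363] F [-0.4  0.   4.5] M [ 0.07  0.24 -0.  ] w 0.321 j7 -0.57
moved ex,ey mm [11.58 -0.06]
k 1.0,1.0 Fex -3.1 Fey 3.5 moved 0.10,-0.03
k 2.0,2.0 Fex -6.3 Fey 6.0 moved 0.11,-0.09
k 3.0,3.0 Fex -9.4 Fey 8.6 moved 0.09,-0.14
k 3.0,4.0 Fex -10.5 Fey 9.8 moved 0.12,-0.18
end t 57.54 p [ 0.501  -0.3105  0.0363] F [-9.  11.3 17.8] M [ 2.79  1.8  -0.12] w 0.326 j7 -0.56
```

Contact with both stops is solid: the TCP stays put as the push grows. I'll raise the push, ease the downward load and check flushness by how the tool yaw and moment react to small yaw commands.

```bash
python3 - <<'E'
from press import *
c=np.array([.5009,-.3103]);s=get_state();q0=R.from_quat(np.roll(s["ee_rot"],-1));f0=R.from_quat(np.roll(best([*c,.036],-8.4),-1))
yaw=lambda:np.degrees((R.from_quat(np.roll(get_state()["ee_rot"],-1))*f0.inv()).as_rotvec())
tgt=[*(c+ex*4e-3-ey*5.5e-3),.037]
for dy in(0,.8,-.8):
    q=np.roll((R.from_rotvec([0,0,np.radians(dy)])*f0).as_quat(),1)
    r.movel(tgt,q,feed=.02);r.pause(.3);m=np.mean([np.r_[fs(),get_state()["wrist_force"][2],get_state()["wrist_torque"][2]] for _ in range(1)],0)
    print("cmd",dy,"tool rot",yaw().round(2),"Fex,Fey,Fz,Mz",m.round(2),"t",round(get_state()["t"],2))
E
```

```text
cmd 0 tool rot [0.72 0.36 0.04] Fex,Fey,Fz,Mz [-11.04  11.86  13.32  -0.26] t 58.09
cmd 0.8 tool rot [0.74 0.34 0.75] Fex,Fey,Fz,Mz [-10.38  12.25  11.9   -0.65] t 58.64
cmd -0.8 tool rot [ 0.7   0.39 -0.63] Fex,Fey,Fz,Mz [-11.38  12.21  12.19   0.33] t 59.19
```

The moment swings from −0.65 through zero to +0.33 N m, crossing zero near −0.4°. That matches the end-stop line's −8.7°, so I'll take −0.4° for flush. The tool also leans 0.7° and 0.36° under the push, so I'll command the opposite lean to keep the bar upright, then check and hand in.

```bash
python3 - <<'E'
from press import *
c=np.array([.5009,-.3103]);f0=R.from_quat(np.roll(best([*c,.036],-8.4),-1))
rot=lambda:np.degrees((R.from_quat(np.roll(get_state()["ee_rot"],-1))*f0.inv()).as_rotvec())
tgt=[*(c+ex*4.3e-3-ey*5.5e-3),.0365];v=np.array([-.72,-.36,-.4])
for i in range(3):
    r.movel(tgt,np.roll((R.from_rotvec(np.radians(v))*f0).as_quat(),1),feed=.02);r.pause(.4)
    o=rot();print("cmd",v.round(2),"rot",o.round(2),"Fex,Fey",np.round(fs(),1));rep()
    if abs(o[:2]).max()<.15: break
    v[:2]-=o[:2]
E
```

```text
cmd [-0.72 -0.36 -0.4 ] rot [ 0.02  0.03 -0.27] Fex,Fey [-10.8  13. ]
 t 59.84 p [ 0.5013 -0.3105  0.0358] F [-8.8 14.4 15.9] M [3.41 2.37 0.07] w 0.324 j7 -0.58
```

```bash
python3 - <<'E'
from press import *
r.pause(.8);rep("hold");print(np.round(fs(),1))
if fs()[0]<-6 and fs()[1]>6: print(r.close_job())
E
```

```text
hold t 60.64 p [ 0.5014 -0.3105  0.0359] F [-8.7 15.  15.5] M [3.37 2.35 0.09] w 0.318 j7 -0.58
[-10.8  13.6]
the job is handed in; nothing more can be done
None
```

The short and medium specimens are put away in their racks. The long one is held in the corner of the stops, still gripped and pressed, and the job was handed in at 60.6 s of the 72 s allowed.

- **Short specimen:** On the first transfer it slipped about 30 mm down in the fingers and then pitched on the rack rim. I set it down on free bench and re-gripped it. The first release left it leaning on the rack's middle wall, so I gripped it again, shifted it 9.5 mm and let go. The last close-up from both cameras shows it flat in its pocket with even gaps.
- **Medium specimen:** It went in on the first try, and a picture after release shows it upright beside the other 56 mm bar.
- **Long specimen:** It stands on the stage and was pushed into both stops. After a further 0.8 s hold it still pressed with about 11 N on the end stop and 14 N on the long stop. At the last adjustment the tool was upright within 0.05°, and the moment about the vertical stayed near zero (0.09 N m), which suggests it sits flush.

**Not checked or in disagreement:**
- The seating on the stage rests on force, moment and position readings only; I had no pictures left to view it.
- The two camera views placed the short rack up to 4 mm apart, which may have contributed to the bad first release.
- Several force-threshold stops were impacts rather than lasting contact, so I relied on settled readings.
- I did not re-check the bystander objects in a final picture. The planned path cleared them, and I saw no sign of contact.

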